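# Fill the vial carrier and lift it level

### The arm

A 6-joint arm with a two-finger parallel gripper is mounted at the origin on a cart in front of the work surface, level with it; the furniture and walls round the work are solid. World frame = base frame: x ahead of the robot, y to its left, z up, the work surface at z = 0. Lengths are in mm, angles in rad, forces in N, time in s.
With the tool pointing down it reaches from about 250 to 725 mm from the base axis. Payload 4 kg.
Tool frame: the origin (TCP) lies midway between the tips of the shut fingers; the grasp point (between the pads) lies ctrl.tcp_to_grasp behind it (ctrl.tcp_to_grasp is the distance from the TCP to the grasp point, in mm); z points along the fingers, y is the line along which they close (so a half turn about z gives the same grasp; the last joint's range is limited). The gripper opens to 85 mm and grips with 20 to 120 N. Pads are 22 mm wide; open, the fingers measure 114 mm over their backs; the gripper's body (76 mm by 85 mm) begins 54 mm behind the grasp point. The pads swing forward as they close: fully open they stand 13 mm farther back than shut.
Start: joints at [1.293, 0.241, 0.005, 1.335, 0, 1.571], TCP at [137.118, 480.831, 231.306] pointing down, gripper open.
Joint ranges: [-2.72, 2.72], [-1.05, 1.87], [-1.09, 1.28], [-1.99, 2.15], [-1.42, 1.44], [-3.14, 3.14]. Speed limits (rad/s): [2.79, 2.79, 3.14, 3.14, 3.14, 3.14].

### API

Orientations are given as a rotation vector (axis times angle).
In Python, from rig import ctrl gives the robot as it stands.
- The arm moves only by the tool send_rows, never from a script. Its argument "targets" is a list of rows, each a list of 3 entries, a list of its own where there are three numbers: the closure, from -1 (fully open) to 1 (shut), then the shift along the tool's x, y, z in cm, then the turn about the tool's z in degrees. A call has 1 to 8 rows; each row shifts and turns the commanded pose from where the row before left it, along the tool's axes as they then stand; what a row does not reach is not made up. A row lasts 1/8 s, in which the tool goes at most 62.5 mm and 10.7 degrees, less where a joint would pass 70% of its speed; a pose out of reach is approached as far as the arm can. A call is refused whole if a number of a shift passes 6.25 or a number of a turn 10.7, either way. A call with a gripper value outside its range is refused whole. The fingers move at their own pace and stop on an object; "grip_force" is the grip in N (left out, the last holds). Time passes only in rows, so rows that do not move let the fingers close. It gives the time, the measured TCP pose, the force, the opening and the grip force at its end, in the units of the state.
- ctrl.get_obs(): the state, without advancing time (a new reading comes with each control period).
- ctrl.snapshot(name): name is "scene" or "side" or "wrist"; returns a dict with "frame" (480x640x3 uint8, red, green, blue), "range_z" (480x640 float32, mm along the optical axis (not along the pixel's ray), 0 where there is no reading), "K" (3x3 intrinsics, pixels), "R" (3x3) and "t" (3): a world point X has camera coordinates R X + t. Camera axes: x right, y down, z forward; pixel columns grow to the right and rows downward; lengths in mm; the calibration is good to about 2 mm. The wrist camera is an equidistant fisheye: a pixel r from the principal point sees the ray r / f radians off the axis. A picture is of the moment at which its call begins.
- ctrl.hand_in(): hands the job in; it is judged then, once.
The state is a dict: "time": time; "q": joint angles; "joint_velocities": joint speeds; "joint_torque": joint torques, N m; "tool_pos": TCP position; "eef_rot": TCP orientation; "ft_force": force on the tool from outside, world axes, zero at the start; "moment": the same for the moment, N m; "finger_gap": opening from 0.0 (shut) to 1.0 (fully open); "gripper_force": force on a finger pad.
Only numpy, scipy, OpenCV 4.12 (cv2) and the standard library are available. Lean on these libraries where they do the work, as an engineer would, in place of code of your own. Each camera call takes 0.05 s, during which the arm holds its last target. There are 200 camera calls.

### The job

Stand the two loose black-capped vials upright in the two empty end wells of the blue carrier on the worktop and let go of them, so that its row of four is complete. Then lift the carrier by its handle about ten centimetres clear of the worktop and finish while still holding it there, steady and level, with all four vials standing in their wells. Knock no vial over, and leave the orange-capped vial, the covered dish and the beaker where they are.

Things in the scene. Friction and masses are not known exactly. Their poses are not given: they have to be found in the camera images.
- carrier: loose blue plastic block, 64 mm (x) by 236 mm (y) by 17 mm high, about 0.35 kg (varies), with a handle across its middle and a row of four round wells along its y axis, at y = -86, -34, +34 and +86 mm: 33 mm diameter, 12 mm deep, rims bevelled 2 mm. Vials in the wells reach 53 mm above its underside. Origin at the centre of its underside, z up
- handle (a point): middle of the handle's grey bar, 90 mm above the carrier's underside, over its centre. The bar is 62 mm long (carrier's x), 12 mm thick (carrier's y) and 22 mm tall (79 to 101 mm above the underside), on two steel posts 8 mm in diameter at x = +-24 mm; grip it from above across its 12 mm thickness, fingers closing along the carrier's y
- well_0 (a point): centre of the floor of a well of the carrier, 5 mm above the carrier's underside and 12 mm below the top of its block. End well at y = -86 mm, empty at the start
- well_1 (a point): centre of the floor of a well of the carrier, 5 mm above the carrier's underside and 12 mm below the top of its block. Inner well at y = -34 mm, holds a green-capped vial
- well_2 (a point): centre of the floor of a well of the carrier, 5 mm above the carrier's underside and 12 mm below the top of its block. Inner well at y = +34 mm, holds a green-capped vial
- well_3 (a point): centre of the floor of a well of the carrier, 5 mm above the carrier's underside and 12 mm below the top of its block. End well at y = +86 mm, empty at the start
- black_vial_a: clear glass vial with a black screw cap, standing upright: 25 mm diameter, 48 mm tall, the cap (21 mm diameter) being the top 9 mm, the body straight-sided up to about 33 mm; about 22 g; origin at the centre of its underside, z up. Loose on the worktop; goes into either end well
- black_vial_b: clear glass vial with a black screw cap, standing upright: 25 mm diameter, 48 mm tall, the cap (21 mm diameter) being the top 9 mm, the body straight-sided up to about 33 mm; about 22 g; origin at the centre of its underside, z up. Loose on the worktop; goes into the other end well
- green_vial_a: clear glass vial with a green screw cap, standing upright: 25 mm diameter, 48 mm tall, the cap (21 mm diameter) being the top 9 mm, the body straight-sided up to about 33 mm; about 22 g; origin at the centre of its underside, z up. Already in the carrier's well_1; stays there
- green_vial_b: clear glass vial with a green screw cap, standing upright: 25 mm diameter, 48 mm tall, the cap (21 mm diameter) being the top 9 mm, the body straight-sided up to about 33 mm; about 22 g; origin at the centre of its underside, z up. Already in the carrier's well_2; stays there
- orange_vial: smaller vial with an orange cap, 19 mm diameter, 40 mm tall, on the worktop beside the black-capped ones; not part of the job; origin at the centre of its underside
- petri_dish: small round covered dish, 59 mm diameter, 16 mm high, bystander at the back left; origin at the centre of its underside
- beaker: clear beaker, 58 mm diameter, 70 mm tall, bystander at the back right; origin at the centre of its underside
Mind the look-alikes: they are no part of the job. Leave any pink or purple look-alike of the black_vial_a alone.

How it is judged:
By the outcome, as a careful person would: the job done as asked, in the order asked, and still so for the second after the job is handed in, while the arm keeps its last pose, push and grip.
It also fails if it takes over 56 s, if anything falls off the work surface, if the arm or the gripper's body presses on something with over 40 N, if the wrist force passes 120 N, or if a joint passes its speed limit or range.

## Working session

There is one attempt and no reset: what is moved stays moved. The work goes in short steps, Python scripts to look and compute and a tool call to move; the robot and the scene stay as the last step left them, time stands still between calls to the robot, and variables do not carry over. Pictures are saved under pics/ and viewed, at most 12 in all, crops included, and the job is handed in when it is done.

Besides the shell and the picture viewer there is one more tool, called as a command line: name --argument value ..., lists and objects as JSON in quotes. send_rows: Moves the arm, as the interface text tells. Its arguments: {"type":"object","properties":{"targets":{"type":"array","items":{"type":"array"}},"grip_force":{"type":"number"}},"required":["targets"]}

```bash
mkdir -p pics; ls; cat > h.py <<'E'
import numpy as np,cv2
from rig import ctrl
def cloud(s):
    K,R,t,z=s["K"],s["R"],s["t"],s["range_z"]
    v,u=np.mgrid[0:480,0:640]
    c=np.stack([(u-K[0,2])/K[0,0]*z,(v-K[1,2])/K[1,1]*z,z],-1)
    X=(c-t)@R
    X[z<=0]=np.nan
    return X
E
python3 - <<'E'
from h import *
o=ctrl.get_obs();print(o,ctrl.tcp_to_grasp)
for n in("scene","side"):
    s=ctrl.snapshot(n);np.savez(n+"0.npz",**s);cv2.imwrite(f"pics/{n}0.png",s["frame"][...,::-1]);print(n,s["K"].tolist(),(-s["R"].T@s["t"]))
E
```

```text
pics
{'time': 0.0, 'q': array([1.29301794e+00, 2.41415549e-01, 3.70951485e-03, 1.33518074e+00,
       1.15451493e-05, 1.57079058e+00]), 'joint_velocities': array([ 0.00019872, -0.00027108, -0.00137633,  0.00066435, -0.00057905,
       -0.00099679]), 'joint_torque': array([ 7.17990060e-04, -3.72319794e+01,  2.52405971e+01,  1.69859984e-02,
       -1.57608565e-04,  7.22133564e-06]), 'tool_pos': array([136.93329573, 480.22682098, 230.40604791]), 'eef_rot': array([-0.43488099, -3.11104198,  0.00324923]), 'ft_force': array([ 0.55367426,  0.36741103, -0.27376203]), 'moment': array([ 0.01127097,  0.04106633, -0.03194731]), 'gripper_force': 0.0, 'finger_gap': 1.0004773376114102} 18.700000000000003
scene [[534.7554377965058, 0.0, 322.26373643175174], [0.0, 534.7554377965058, 247.1647278807733], [0.0, 0.0, 1.0]] [ -40.83936653 -710.223372    720.87438031]
side [[434.59273838906745, 0.0, 321.64238323367425], [0.0, 434.59273838906745, 237.41617398752774], [0.0, 0.0, 1.0]] [218.84040812 733.70664124 444.5862784 ]
```

View pics/scene0.png

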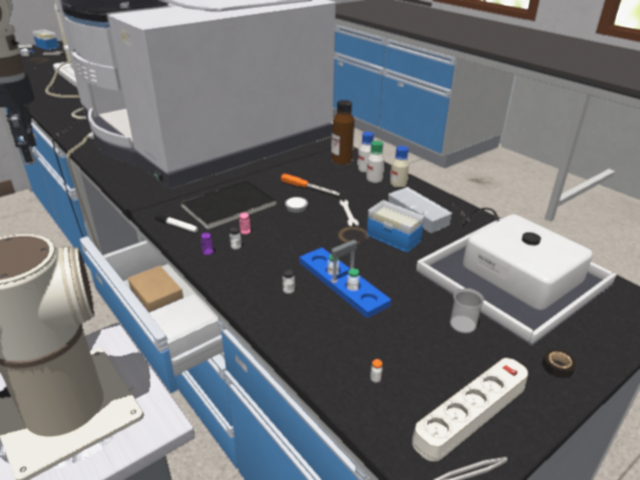

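View pics/side0.png

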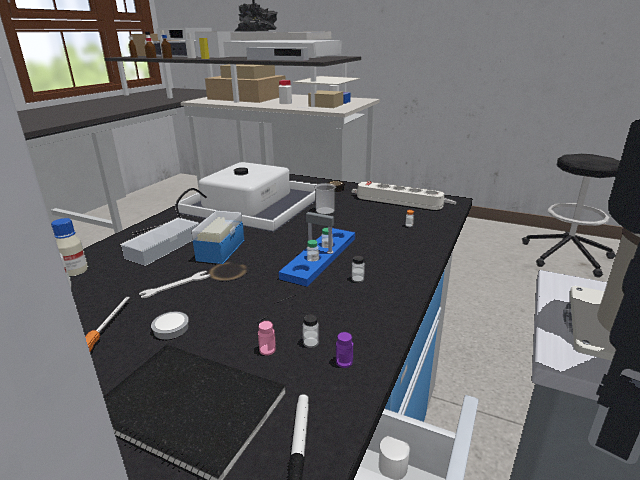

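Scene view: candidates are clear black-capped vials at (289,282) and (235,238), purple look-alike at (207,243), pink at (245,223). The two clear ones with black caps fit (side view: (358,268), (311,331)). Carrier at (344,280), orange-capped vial at (376,370). I'll measure these and confirm in a crop.

```bash
cat >> h.py <<'E'
def clusters(s,zmin=6,zmax=110,box=(200,650,-300,400)):
    X=cloud(s);m=(X[...,2]>zmin)&(X[...,2]<zmax)&(X[...,0]>box[0])&(X[...,0]<box[1])&(X[...,1]>box[2])&(X[...,1]<box[3])
    n,L,st,ce=cv2.connectedComponentsWithStats(m.astype(np.uint8),connectivity=4)
    for i in range(1,n):
        if st[i,4]<25: continue
        P=X[L==i];c=s["frame"][L==i]
        top=P[P[:,2]>P[:,2].max()-8]
        print("px",ce[i].round(),st[i,4],"min",P.min(0).round(),"max",P.max(0).round(),"topmid",((top.min(0)+top.max(0))/2).round(1),"rgb",c.mean(0).round())
E
python3 - <<'E'
from h import *
for n in("scene","side"):
    s=dict(np.load(n+"0.npz"));print(n);clusters(s)
    X=cloud(s);f=s["frame"].astype(int)
    b=(f[...,2]>f[...,0]+60)&(f[...,2]>f[...,1]+40)&(X[...,2]>12)&(X[...,2]<22)&(X[...,0]>300)&(abs(X[...,1])<300)
    n_,L,st,ce=cv2.connectedComponentsWithStats(b.astype(np.uint8))
    k=(X[...,2]>12)&(X[...,2]<22)&b
    P=X[k];print("blue",len(P),P.min(0).round(),P.max(0).round())
    r=cv2.minAreaRect(P[:,:2].astype(np.float32));print(r)
    h=(X[...,2]>78)&(X[...,2]<106)&(abs(X[...,0]-r[0][0])<50)&(abs(X[...,1]-r[0][1])<50)
    P=X[h];print("handle",len(P),P.min(0).round(),P.max(0).round(),cv2.minAreaRect(P[:,:2].astype(np.float32)))
a=cv2.imread("pics/scene0.png")[195:325,180:400];b=cv2.imread("pics/side0.png")[220:380,230:400]
a=cv2.resize(a,None,fx=2,fy=2);b=cv2.resize(b,(340,260))
o=np.hstack([a,np.zeros((260,16,3),np.uint8)]);o=np.hstack([o[:,:440],b]);cv2.imwrite("pics/crop0.png",o)
E
```

```text
scene
px [236. 213.] 962 min [454. 272.   6.] max [650. 400.  49.] topmid [524.3 285.5  45.1] rgb [85. 70. 74.]
px [187. 226.] 91 min [399. 353.   6.] max [430. 399.  15.] topmid [414.6 376.4  11.2] rgb [217. 215. 213.]
px [235. 237.] 182 min [458. 228.   6.] max [483. 254.  50.] topmid [471.4 241.2  45.9] rgb [125. 124. 123.]
px [207. 243.] 185 min [393. 247.   6.] max [418. 276.  48.] topmid [405.8 263.1  44.4] rgb [102.  54. 130.]
px [346. 277.] 2469 min [ 545. -144.    6.] max [617.  97. 102.] topmid [580.3 -24.2  97.8] rgb [ 66. 109. 174.]
px [288. 281.] 228 min [459.  15.   6.] max [484.  40.  49.] topmid [472.9  29.   45.1] rgb [127. 126. 125.]
px [376. 370.] 193 min [ 439. -278.    6.] max [ 456. -258.   41.] topmid [ 448.1 -267.3   37.5] rgb [181. 147. 123.]
blue 1519 [ 545. -143.   12.] [795.  97.  22.]
((670.3757934570312, -24.253433227539062), (239.66029357910156, 248.7108154296875), 89.37342071533203)Traceback (most recent call last):
  File "<stdin>", line 11, in <module>
    return umr_minimum(a, axis, None, out, keepdims, initial, where)
ValueError: zero-size array to reduction operation minimum which has no identity
```

```bash
python3 - <<'E'
from h import *
for n in("scene","side"):
    s=dict(np.load(n+"0.npz"));print(n)
    if n=="side":clusters(s)
    X=cloud(s);f=s["frame"].astype(int)
    k=(f[...,2]>f[...,0]+60)&(X[...,2]>12)&(X[...,2]<22)&(X[...,0]>500)&(X[...,0]<640)&(abs(X[...,1]+24)<150)
    P=X[k];r=cv2.minAreaRect(P[:,:2].astype(np.float32));print("blue",len(P),r)
    h=(X[...,2]>82)&(X[...,2]<106)&(abs(X[...,0]-r[0][0])<50)&(abs(X[...,1]-r[0][1])<50)
    P=X[h];print("handle",len(P),P.min(0).round(),P.max(0).round(),cv2.minAreaRect(P[:,:2].astype(np.float32)))
    # black caps
    for c in((471,241),(472,28)):
        P=X[(X[...,2]>41)&(X[...,2]<55)&(np.hypot(X[...,0]-c[0],X[...,1]-c[1])<18)]
        d,e=P.min(0),P.max(0);print("cap",len(P),d.round(1),e.round(1),((d+e)/2).round(1))
a=cv2.imread("pics/scene0.png")[195:325,180:400];b=cv2.imread("pics/side0.png")[220:380,230:400]
cv2.imwrite("pics/crop0.png",np.hstack([cv2.resize(a,(440,260)),cv2.resize(b,(340,260))]))
E
```

```text
scene
blue 1379 ((579.9253540039062, -23.27947235107422), (240.03004455566406, 68.8383560180664), 88.53192138671875)
handle 242 [549. -32.  82.] [611. -17. 102.] ((580.0564575195312, -24.329145431518555), (15.14548110961914, 61.72854995727539), 88.65914154052734)
cap 47 [461.2 228.5  41.1] [481.6 253.9  49.7] [471.4 241.2  45.4]
cap 63 [462.9  18.   41.2] [483.  40.  49.] [472.9  29.   45.1]
side
px [409. 217.] 97 min [ 440. -273.    6.] max [ 459. -252.   40.] topmid [ 448.8 -263.9   36.1] rgb [147. 130. 117.]
px [317. 249.] 2170 min [ 545. -140.    6.] max [618. 100. 101.] topmid [581.2 -19.6  96.6] rgb [ 64. 101. 148.]
px [358. 267.] 267 min [462.  24.   6.] max [486.  47.  48.] topmid [473.5  34.   43.8] rgb [121. 122. 123.]
px [310. 329.] 434 min [459. 236.   6.] max [484. 260.  48.] topmid [471.4 246.5  44.4] rgb [121. 121. 123.]
px [266. 336.] 449 min [512. 280.   6.] max [536. 303.  48.] topmid [524.7 290.4  44.5] rgb [170. 110. 133.]
px [344. 348.] 484 min [394. 255.   6.] max [419. 279.  48.] topmid [406.5 266.2  44.1] rgb [ 91.  48. 118.]
px [222. 378.] 3329 min [455. 353.   6.] max [650. 400.  15.] topmid [552.4 376.5  11.2] rgb [42. 42. 43.]
px [302. 409.] 301 min [402. 358.   6.] max [431. 400.  16.] topmid [417.2 379.2  11.9] rgb [203. 204. 204.]
blue 1024 ((581.2504272460938, -19.67253875732422), (240.8173370361328, 66.52787017822266), 88.07447814941406)
handle 268 [550. -28.  82.] [612. -12. 101.] ((580.8711547851562, -19.540348052978516), (61.9395637512207, 15.99455738067627), 0.19736948609352112)
cap 122 [461.3 235.6  41.1] [481.4 257.4  48.3] [471.4 246.5  44.7]
cap 66 [463.5  24.1  41. ] [483.4  44.   47.6] [473.5  34.   44.3]
```

View pics/crop0.png

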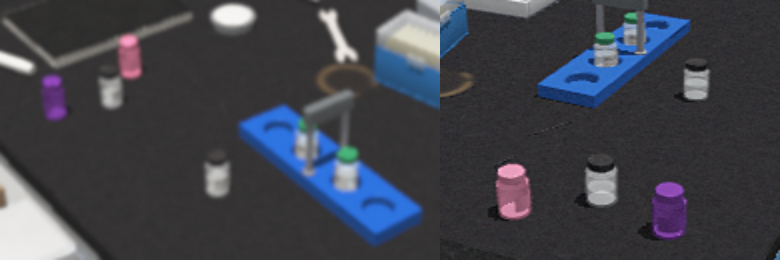

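The crop shows two clear vials with black caps at (110,88) and (217,172) in its left half. They are clearly distinct from the purple and pink ones. Averaging the cameras gives A at (471,244), B at (473,31.5) and the carrier at (580.5,-22) with yaw of about -1°. Next I turn and travel above A.

send_rows --targets '[[-1,[0,0,0],-7.5],[-1,[0,0,0],-7.5],[-1,[-4,-3,0],0],[-1,[-4,-3,0],0],[-1,[-4,-3,0],0],[-1,[-4,-3,0],0],[-1,[-4,-3,1],0],[-1,[-4,-3,1],0]]' --grip_force 25

```text
time: 1.1
tool_pos: [375.2, 295.8, 210.9]
eef_rot: [-0.025, -3.141, -0.0]
ft_force: [0.3, 0.5, -1.0]
finger_gap: 0.998
gripper_force: 0.0
```

send_rows --targets '[[-1,[-4,-3,2],0],[-1,[-4,-2.5,2],0],[-1,[0,0,0],0],[-1,[0,0,0],0]]'

```text
time: 1.6
tool_pos: [452.8, 240.6, 171.0]
eef_rot: [-0.026, -3.14, 0.0]
ft_force: [-1.1, 0.6, 0.6]
finger_gap: 0.998
gripper_force: 0.0
```

```bash
cat >> h.py <<'E'
from scipy.spatial.transform import Rotation as Ro
def st():
    o=ctrl.get_obs();R=Ro.from_rotvec(o["eef_rot"]).as_matrix()
    print("t",round(o["time"],2),"tcp",o["tool_pos"].round(1),"toolx",R[:,0].round(3),"tooly",R[:,1].round(3),"z",R[:,2].round(3),"F",o["ft_force"].round(1),"gap",round(o["finger_gap"],3),"gf",round(o["gripper_force"],1),"q",o["q"].round(2))
    return o,R
def fproj(s,X):
    c=s["R"]@np.asarray(X,float)+s["t"];th=np.arctan2(np.hypot(c[0],c[1]),c[2]);ph=np.arctan2(c[1],c[0]);K=s["K"]
    return K[0,2]+K[0,0]*th*np.cos(ph),K[1,2]+K[1,1]*th*np.sin(ph)
def fcloud(s):
    K,R,t,z=s["K"],s["R"],s["t"],s["range_z"]
    v,u=np.mgrid[0:480,0:640];a=(u-K[0,2])/K[0,0];b=(v-K[1,2])/K[1,1];th=np.hypot(a,b);k=np.where(th>0,np.tan(np.minimum(th,1.5))/np.maximum(th,1e-9),1)
    X=(np.stack([a*k*z,b*k*z,z],-1)-t)@R;X[z<=0]=np.nan
    return X
E
python3 - <<'E'
from h import *
st();s=ctrl.snapshot("wrist");np.savez("w1.npz",**s);cv2.imwrite("pics/w1.png",s["frame"][...,::-1])
X=fcloud(s);f=s["frame"].astype(int)
for n,c in(("A",(471,244)),("B",(473,31.5)),("handle",(580.5,-22))):
    print(n,fproj(s,(*c,48)))
    lo,hi,r=(82,106,45) if n=="handle" else (41,55,20)
    P=X[(X[...,2]>lo)&(X[...,2]<hi)&(np.hypot(X[...,0]-c[0],X[...,1]-c[1])<r)]
    if len(P):print(len(P),P.min(0).round(1),P.max(0).round(1),((P.min(0)+P.max(0))/2).round(1))
k=(f[...,2]>f[...,0]+60)&(X[...,2]>12)&(X[...,2]<22)&(X[...,0]>500)&(X[...,0]<660)&(abs(X[...,1]+22)<160)
P=X[k]
if len(P):print("blue",len(P),cv2.minAreaRect(P[:,:2].astype(np.float32)))
E
```

```text
t 1.6 tcp [452.8 240.6 171. ] toolx [-1.     0.016  0.002] tooly [ 0.016  1.    -0.   ] z [-0.002 -0.    -1.   ] F [-1.1  0.6  0.6] gap 0.998 gf 0.0 q [ 0.49  0.3  -0.07  1.2   0.    0.5 ]
A (np.float64(330.63981952683116), np.float64(248.69128173053318))
592 [461.1 235.1  41. ] [481.4 255.   50.4] [471.3 245.   45.7]
B (np.float64(89.94596590144988), np.float64(252.84269849923575))
389 [463.6  21.   41. ] [484.   42.2  49.5] [473.8  31.6  45.3]
handle (np.float64(76.63679594943872), np.float64(349.26230532629575))
914 [549.5 -27.2  82. ] [606.1 -12.7 102.4] [577.8 -19.9  92.2]
blue 4131 ((581.0921020507812, -24.321495056152344), (232.66627502441406, 66.4948959350586), 88.42391967773438)
```

View pics/w1.png

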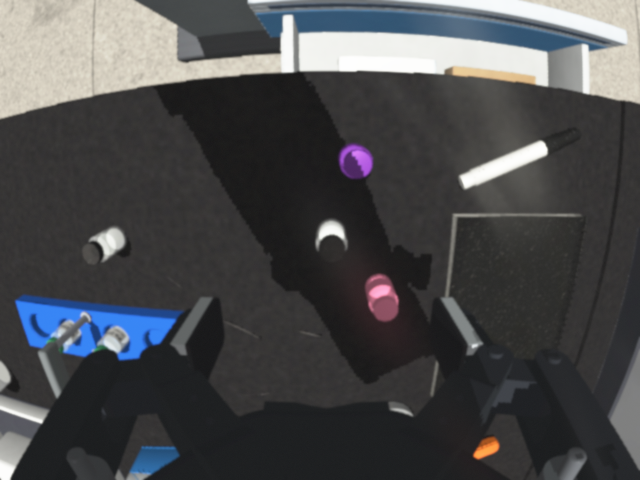

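The wrist view shows A's cap at (331,248), pink at (381,297) and purple at (355,161), and the fingers have room. Moving to (471.3, 244.5), then down.

send_rows --targets '[[-1,[-1.85,0.42,3],0],[-1,[0,0,4],0],[-1,[0,0,4],0],[-1,[0,0,3],0],[-1,[0,0,1.7],0],[-1,[0,0,0],0],[-1,[0,0,0],0]]'

```text
time: 2.52
tool_pos: [472.2, 245.8, 15.6]
eef_rot: [0.023, 3.14, 0.002]
ft_force: [0.5, 0.2, 0.7]
finger_gap: 1.001
gripper_force: 0.0
```

send_rows --targets '[[0.2,[0,0,0],0],[0.4,[0,0,0],0],[0.6,[0,0,0],0],[0.8,[0,0,0],0],[0.8,[0,0,0],0],[0.8,[0,0,0],0],[0.8,[0,0,0],0]]' --grip_force 25

```text
time: 3.4
tool_pos: [472.2, 244.8, 14.7]
eef_rot: [0.025, 3.141, 0.001]
ft_force: [-0.4, 0.1, 5.4]
finger_gap: 0.278
gripper_force: 25.3
```

```bash
python3 - <<'E'
from h import *
st()
for n in("side","wrist"):
    s=ctrl.snapshot(n);np.savez(n+"2.npz",**s);cv2.imwrite(f"pics/{n}2.png",s["frame"][...,::-1])
a=cv2.imread("pics/side2.png")[200:400,210:410];b=cv2.imread("pics/wrist2.png")
cv2.imwrite("pics/c2.png",np.hstack([cv2.resize(a,(400,400)),cv2.resize(b[80:480,120:520],(400,400))]))
E
```

```text
t 3.4 tcp [472.2 244.8  14.7] toolx [-1.     0.016 -0.001] tooly [0.016 1.    0.   ] z [ 0.001  0.    -1.   ] F [-0.4  0.1  5.4] gap 0.278 gf 25.3 q [ 0.48  0.5  -0.23  0.84  0.    0.49]
```

View pics/c2.png

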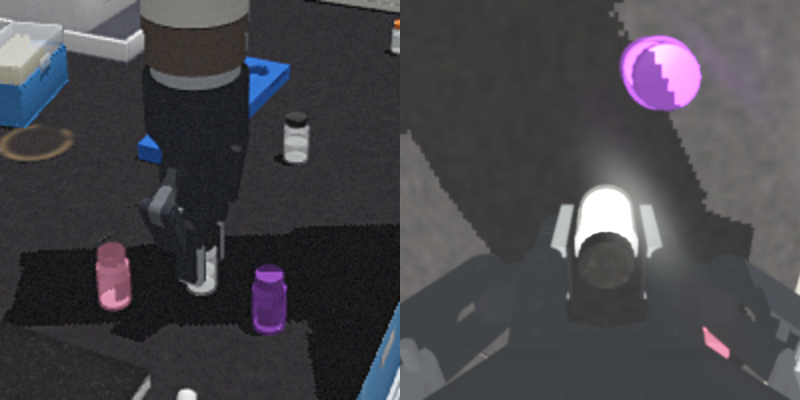

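A is gripped (gap ≈ 24 mm, held between the pads at crop (605,240)). Next I lift it, move near well_3 and measure the carrier with the wrist camera.

send_rows --targets '[[0.8,[0,0,-2],0],[0.8,[0,0,-4],0],[0.8,[0,0,-4],0],[0.8,[-2.8,-3,0],0],[0.8,[-2.8,-3,0],0],[0.8,[-2.8,-3,0],0],[0.8,[-2.8,-2.9,0],0],[0.8,[0,0,0],0]]'

```text
time: 4.5
tool_pos: [583.2, 121.4, 113.3]
eef_rot: [-0.032, -3.141, 0.001]
ft_force: [-1.1, -0.8, -0.5]
finger_gap: 0.281
gripper_force: 24.9
```

```bash
cat >> h.py <<'E'
def look(tag,c0=(581,-22)):
    for n in("wrist","scene","side"):
        s=ctrl.snapshot(n);np.savez(f"{n}{tag}.npz",**s);cv2.imwrite(f"pics/{n}{tag}.png",s["frame"][...,::-1])
        X=fcloud(s) if n=="wrist" else cloud(s);f=s["frame"].astype(int)
        k=(f[...,2]>f[...,0]+50)&(f[...,2]>f[...,1]+30)&(X[...,2]>14)&(X[...,2]<20)&(abs(X[...,0]-c0[0])<50)&(abs(X[...,1]-c0[1])<150)
        P=X[k]
        if len(P)>50:
            r=cv2.minAreaRect(P[:,:2].astype(np.float32));q=np.percentile(P,[1,99],axis=0)
            # edge lines x(y) at low/high x side
            e=[]
            for sgn in(-1,1):
                pts=[]
                for y in range(-150,110,10):
                    Q=P[abs(P[:,1]-y)<5]
                    if len(Q)>15:pts.append((y,sgn*(sgn*Q[:,0]).max()))
                pts=np.array(pts)
                if len(pts)>3:e.append(np.polyfit(pts[:,0],pts[:,1],1).round(4).tolist())
            print(n,len(P),"blue",[np.round(v,2) for v in r],q[:,:2].round(1).tolist(),"edges",e)
        h=(X[...,2]>94)&(X[...,2]<106)&(abs(X[...,0]-c0[0])<45)&(abs(X[...,1]-c0[1])<30)&(np.ptp(f,-1)<30)
        P=X[h]
        if len(P)>20:
            r=cv2.minAreaRect(P[:,:2].astype(np.float32));print("  handle",len(P),[np.round(v,2) for v in r],np.median(P[:,2]).round(1))
E
python3 - <<'E'
from h import *
st();look("3")
E
```

```text
t 4.5 tcp [583.2 121.4 113.3] toolx [-1.    0.02  0.  ] tooly [ 0.02   1.    -0.001] z [-0.    -0.001 -1.   ] F [-1.1 -0.8 -0.5] gap 0.281 gf 24.9 q [ 0.21  0.5   0.07  1.14 -0.    0.23]
wrist 12341 blue [array([581.41, -21.42]), array([236.72,  65.32]), np.float64(88.42)] [[548.3, -136.4], [614.7, 96.1]] edges [[0.0287, 549.6746], [0.0803, 610.8587]]
  handle 2048 [array([581.25, -20.11]), array([13.34, 62.37]), np.float64(88.0)] 100.3
scene 1039 blue [array([580.15, -24.16]), array([237.78,  66.81]), np.float64(88.57)] [[546.5, -141.2], [612.8, 92.6]] edges [[0.0323, 549.2672], [0.0059, 608.395]]
  handle 127 [array([580.02, -23.56]), array([13.59, 60.11]), np.float64(86.36)] 98.3
side 928 blue [array([580.99, -20.47]), array([239.84,  65.84]), np.float64(88.39)] [[548.4, -135.4], [614.6, 98.3]] edges [[0.0245, 549.678], [0.1013, 608.1563]]
  handle 118 [array([579.83, -18.1 ]), array([13.01, 60.46]), np.float64(89.71)] 98.3
```

View pics/wrist3.png

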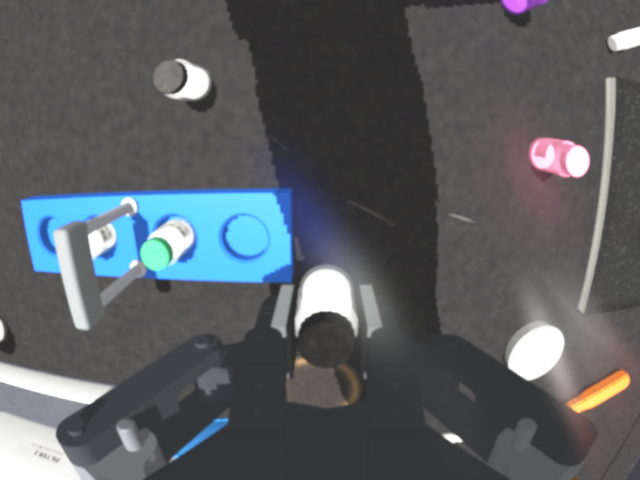

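Wrist view: empty well_3 at (246,236), held vial cap at (327,340). I check the well's centre and the held vial against the TCP.

```bash
python3 - <<'E'
from h import *
s=dict(np.load("wrist3.npz"));X=fcloud(s);f=s["frame"].astype(int)
print(fproj(s,(583.8,64.6,17)))
P=X[(X[...,2]>135)&(X[...,2]<155)&(np.hypot(X[...,0]-583,X[...,1]-121)<16)]
if len(P):
    print("cap",len(P),np.percentile(P,[1,99],axis=0).round(1))
    T=P[P[:,2]>np.percentile(P[:,2],99)-2];print("captop",len(T),T.min(0).round(1),T.max(0).round(1),cv2.minEnclosingCircle(T[:,:2].astype(np.float32)))
P=X[(X[...,2]<11)&(X[...,2]>2)&(np.hypot(X[...,0]-583.8,X[...,1]-64.6)<19)]
print("floor",len(P),P.min(0).round(1),P.max(0).round(1),cv2.minEnclosingCircle(P[:,:2].astype(np.float32)))
m=(abs(X[...,2]-17)<1.2)&(np.hypot(X[...,0]-583.8,X[...,1]-64.6)<30)
P=X[m][:,:2]
# hole edge: innermost ring points per angle, circle fit
from scipy.optimize import least_squares
c=np.array([583.8,64.6])
for _ in range(3):
    d=P-c;a=np.degrees(np.arctan2(d[:,1],d[:,0]));r=np.hypot(*d.T);E=np.array([P[(a>=k)&(a<k+12)][np.argmin(r[(a>=k)&(a<k+12)])] for k in range(-180,180,12) if ((a>=k)&(a<k+12)).any()])
    q=least_squares(lambda p:np.hypot(E[:,0]-p[0],E[:,1]-p[1])-p[2],[*c,17],loss="soft_l1").x;c=q[:2]
print("rim",q.round(1))
E
```

```text
(np.float64(243.07896490347838), np.float64(238.61060418471195))
cap 4135 [[572.3 108.  135.2]
 [592.6 135.2 153.7]]
captop 154 [572.3 107.2 151.7] [592.7 135.9 154.9] ((582.6376342773438, 121.21087646484375), 15.891618728637695)
floor 1503 [570.5  48.    3.1] [600.5  79.6  11. ] ((584.2947387695312, 64.53910827636719), 16.892744064331055)
rim [583.7  65.1  16.6]
```

send_rows --targets '[[0.8,[-0.12,-2.8,0],0],[0.8,[-0.12,-2.85,0],0],[0.8,[0,0,2.5],0],[0.8,[0,0,2.5],0],[0.8,[0,0,2],0],[0.8,[0,0,0],0]]'

```text
time: 5.4
tool_pos: [580.9, 68.3, 42.5]
eef_rot: [-0.022, -3.137, 0.001]
ft_force: [-0.7, 0.2, 0.3]
finger_gap: 0.281
gripper_force: 24.9
```

```bash
python3 - <<'E'
from h import *
st();s=ctrl.snapshot("wrist");cv2.imwrite("pics/w4.png",s["frame"][...,::-1]);cv2.imwrite("pics/w4c.png",cv2.resize(s["frame"][120:440,140:500,::-1],(540,480)))
E
```

```text
t 5.4 tcp [580.9  68.3  42.5] toolx [-1.     0.014  0.005] tooly [ 0.014  1.    -0.   ] z [-0.005 -0.    -1.   ] F [-0.7  0.2  0.3] gap 0.281 gf 24.9 q [ 0.12  0.55 -0.04  0.98  0.    0.13]
```

View pics/w4c.png

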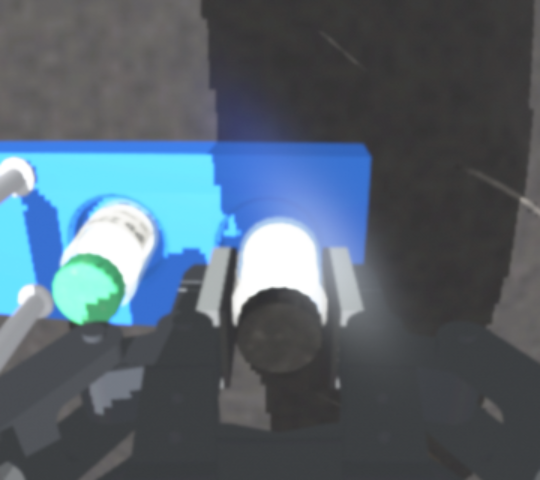

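The vial hangs over well_3 (rim visible behind it at (278,225)). Pose reading is a few mm short, so I let it settle and read again.

send_rows --targets '[[0.8,[0,0,0],0],[0.8,[0,0,0],0]]'

```text
time: 5.7
tool_pos: [584.2, 67.7, 45.5]
eef_rot: [0.024, 3.139, 0.0]
ft_force: [0.1, 0.0, -0.5]
finger_gap: 0.282
gripper_force: 24.9
```

```bash
python3 - <<'E'
from h import *
st();s=ctrl.snapshot("wrist");st();X=fcloud(s)
P=X[(X[...,2]>60)&(X[...,2]<85)&(np.hypot(X[...,0]-582,X[...,1]-66)<16)];print(np.percentile(P,[1,99],axis=0).round(1))
# held vial body width in y/x near z 45..60
P=X[(X[...,2]>32)&(X[...,2]<55)&(np.hypot(X[...,0]-582,X[...,1]-66)<15)];print(np.percentile(P,[1,99],axis=0).round(1))
E
```

```text
t 5.7 tcp [584.2  67.7  45.5] toolx [-1.     0.016 -0.002] tooly [0.016 1.    0.   ] z [ 0.002  0.    -1.   ] F [ 0.1  0.  -0.5] gap 0.282 gf 24.9 q [ 0.12  0.55 -0.04  0.98  0.    0.13]
t 5.75 tcp [584.1  67.6  45.4] toolx [-1.     0.016 -0.002] tooly [0.016 1.    0.   ] z [ 0.002  0.    -1.   ] F [-0.6  0.3 -0.4] gap 0.276 gf 24.9 q [ 0.12  0.55 -0.04  0.98  0.    0.13]
[[571.8  53.1  60.7]
 [592.9  80.8  84.1]]
[[571.4  54.7  32.5]
 [580.2  79.9  54.8]]
```

send_rows --targets '[[0.8,[-0.12,-0.22,0],0],[0.8,[0,0,0],0],[0.8,[0,0,0.9],0],[0.8,[0,0,0.8],0],[0.8,[0,0,0.7],0],[0.8,[0,0,0],0],[0.8,[0,0,0],0]]'

```text
time: 6.62
tool_pos: [584.4, 65.1, 19.9]
eef_rot: [-0.025, -3.141, 0.0]
ft_force: [0.9, 0.7, -0.8]
finger_gap: 0.28
gripper_force: 25.1
```

send_rows --targets '[[0.4,[0,0,0],0],[0.3,[0,0,0],0],[0.2,[0,0,0],0],[0.2,[0,0,0],0],[0.2,[0,0,-1],0],[0.2,[0,0,-3],0],[0.2,[0,0,-5],0],[0.2,[0,0,0],0]]'

```text
time: 7.62
tool_pos: [588.5, 65.5, 116.1]
eef_rot: [0.025, 3.131, 0.002]
ft_force: [0.4, 0.0, 0.3]
finger_gap: 0.398
gripper_force: 0.0
```

send_rows --targets '[[0.2,[2.5,2,-3],0],[0.2,[2.5,0,0],0],[0.2,[2.5,-2,0],0],[-1,[2,-3,0],0],[-1,[1.4,0,0],0],[-1,[0,0,0],0],[-1,[0,0,0],0]]'

```text
time: 8.5
tool_pos: [476.0, 37.5, 140.5]
eef_rot: [0.024, 3.14, 0.0]
ft_force: [0.1, -0.2, -1.0]
finger_gap: 1.0
gripper_force: 0.0
```

```bash
python3 - <<'E'
from h import *
st();look("5")
s=dict(np.load("wrist5.npz"));X=fcloud(s)
for n,c,z in(("B",(473.5,32),48),("A",(584,65),53)):
    P=X[(X[...,2]>z-6)&(X[...,2]<z+6)&(np.hypot(X[...,0]-c[0],X[...,1]-c[1])<20)]
    if len(P):q=np.percentile(P,[1,99],axis=0);print(n,len(P),q.round(1).tolist(),q.mean(0).round(1))
E
```

```text
t 8.5 tcp [476.   37.5 140.5] toolx [-1.     0.015 -0.001] tooly [0.015 1.    0.   ] z [ 0.001  0.    -1.   ] F [ 0.1 -0.2 -1. ] gap 1.0 gf 0.0 q [ 0.08  0.26 -0.22  1.09  0.    0.09]
wrist 7872 blue [array([581.38, -21.46]), array([237.17,  66.19]), np.float64(88.52)] [[547.2, -137.0], [614.2, 95.7]] edges [[0.0282, 549.2755], [0.1525, 601.3386]]
  handle 802 [array([568.33, -20.64]), array([12.77, 37.62]), np.float64(88.3)] 100.6
scene 972 blue [array([580.37, -23.79]), array([236.46,  67.44]), np.float64(88.57)] [[546.6, -140.7], [612.4, 91.1]] edges [[0.0282, 549.0383], [-0.0344, 607.156]]
  handle 126 [array([580.46, -24.15]), array([14.67, 59.75]), np.float64(89.44)] 98.0
side 788 blue [array([580.41, -20.33]), array([240.6 ,  65.14]), np.float64(88.35)] [[547.2, -136.9], [614.6, 98.6]] edges [[0.0294, 549.8383], [0.0716, 603.3654]]
  handle 115 [array([579.72, -18.73]), array([14.44, 60.82]), np.float64(87.35)] 98.3
B 771 [[463.9, 22.1, 42.8], [483.6, 41.0, 49.6]] [473.8  31.6  46.2]
A 516 [[573.6, 55.4, 47.1], [592.9, 74.7, 54.6]] [583.2  65.1  50.9]
```

View pics/wrist5.png

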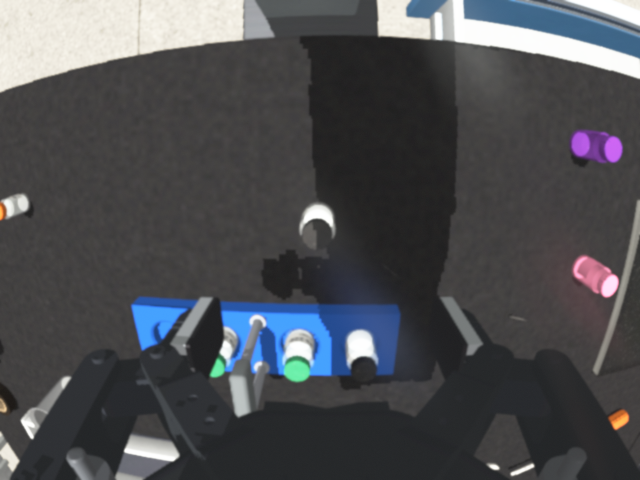

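A stands in well_3 (cap at (362,368), top at ~53 mm). B's cap is at (317,232), at (473.8,31.6). Going down on B.

send_rows --targets '[[-1,[0.1,-0.53,2],0],[-1,[0,0,3.5],0],[-1,[0,0,3.5],0],[-1,[0,0,2.3],0],[-1,[0,0,1.3],0],[-1,[0,0,0],0],[-1,[0,0,0],0]]'

```text
time: 9.52
tool_pos: [475.1, 31.7, 15.1]
eef_rot: [0.025, 3.14, 0.0]
ft_force: [-0.0, 0.3, 0.4]
finger_gap: 0.999
gripper_force: 0.0
```

send_rows --targets '[[0.2,[0,0,0],0],[0.4,[0,0,0],0],[0.6,[0,0,0],0],[0.8,[0,0,0],0],[0.8,[0,0,0],0],[0.8,[0,0,0],0],[0.8,[0,0,0],0]]'

```text
time: 10.4
tool_pos: [474.3, 31.6, 14.6]
eef_rot: [0.025, 3.141, -0.0]
ft_force: [-0.5, 0.1, 5.1]
finger_gap: 0.282
gripper_force: 25.8
```

send_rows --targets '[[0.8,[0,0,-2],0],[0.8,[0,0,-4],0],[0.8,[0,0,-4],0],[0.8,[0,-3.5,0],0],[0.8,[0,-3.5,0],0],[0.8,[0,-3.5,0],0],[0.8,[0,-3.2,0],0]]'

```text
time: 11.28
tool_pos: [471.5, -106.4, 113.8]
eef_rot: [-0.025, -3.141, -0.0]
ft_force: [0.5, -0.3, 0.8]
finger_gap: 0.277
gripper_force: 25.3
```

send_rows --targets '[[0.8,[-2.7,0,0],0],[0.8,[-2.7,0,0],0],[0.8,[-2.7,0,0],0],[0.8,[-2.7,0,0],0],[0.8,[0,0,2.5],0],[0.8,[0,0,2.3],0],[0.8,[0,0,0],0],[0.8,[0,0,0],0]]'

```text
time: 12.28
tool_pos: [580.1, -107.2, 66.7]
eef_rot: [0.025, 3.141, -0.0]
ft_force: [0.1, -0.4, 0.6]
finger_gap: 0.278
gripper_force: 25.3
```

```bash
python3 - <<'E'
from h import *
o,_=st();look("6");s=dict(np.load("wrist6.npz"));X=fcloud(s);p=o["tool_pos"]
P=X[(X[...,2]>p[2]+15)&(X[...,2]<p[2]+40)&(np.hypot(X[...,0]-p[0]+1,X[...,1]-p[1])<16)];print("held",np.percentile(P,[1,99],axis=0).round(1))
for c in((579,-107.4),):
  m=(abs(X[...,2]-17)<1.5)&(np.hypot(X[...,0]-c[0],X[...,1]-c[1])<30);P=X[m];print("rim pts",len(P))
  P=X[(X[...,2]<11)&(X[...,2]>2)&(np.hypot(X[...,0]-c[0],X[...,1]-c[1])<19)];print("floor",len(P),P.min(0).round(1),P.max(0).round(1)) if len(P) else 0
E
```

```text
t 12.28 tcp [ 580.1 -107.2   66.7] toolx [-1.     0.016 -0.   ] tooly [ 0.016  1.    -0.   ] z [ 0. -0. -1.] F [ 0.1 -0.4  0.6] gap 0.278 gf 25.3 q [-0.18  0.53 -0.01  1.03  0.   -0.17]
wrist 15474 blue [array([581.97, -20.5 ]), array([237.78,  65.41]), np.float64(88.35)] [[547.7, -137.3], [613.9, 93.6]] edges [[0.0287, 550.0119], [0.0864, 605.0883]]
  handle 2445 [array([584.33, -21.65]), array([13.26, 47.04]), np.float64(88.53)] 100.7
scene 901 blue [array([580.36, -23.81]), array([240.05,  65.41]), np.float64(88.37)] [[547.0, -140.6], [613.0, 93.5]] edges [[0.0274, 549.6209], [-0.005, 605.2115]]
  handle 109 [array([576.25, -23.6 ]), array([13.82, 53.07]), np.float64(88.47)] 98.4
side 791 blue [array([581.14, -19.42]), array([238.45,  66.07]), np.float64(87.91)] [[547.3, -136.4], [614.6, 98.9]] edges [[0.031, 549.6851], [0.0721, 603.6248]]
  handle 114 [array([580.75, -19.69]), array([15.27, 60.72]), np.float64(88.11)] 98.2
held [[ 567.9 -120.5   82.3]
 [ 589.1  -93.6  105.6]]
rim pts 4249
floor 1803 [ 563.7 -123.6    3.2] [591.2 -90.6  11. ]
```

View pics/wrist6.png

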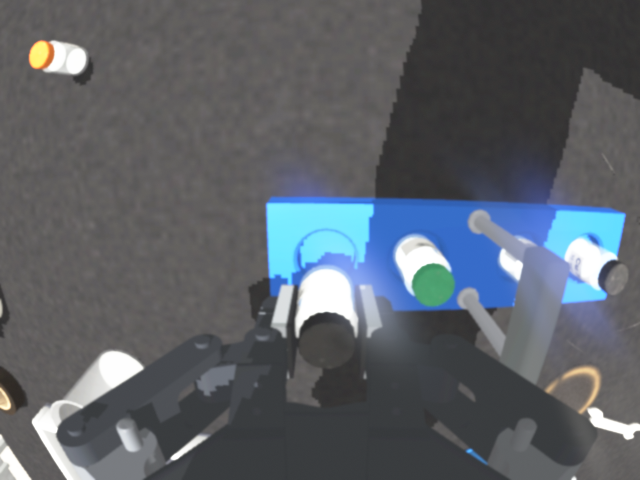

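Held B's cap at (328,338) is over well_0 (rim at (328,250)); the other three are standing. Going down.

send_rows --targets '[[0.8,[-0.05,0,1.5],0],[0.8,[0,0,1.5],0],[0.8,[0,0,1],0],[0.8,[0,0,0.65],0],[0.8,[0,0,0],0],[0.8,[0,0,0],0]]'

```text
time: 13.18
tool_pos: [580.5, -107.1, 19.7]
eef_rot: [0.025, 3.141, 0.0]
ft_force: [-0.1, -0.5, -0.3]
finger_gap: 0.276
gripper_force: 25.6
```

send_rows --targets '[[0.4,[0,0,0],0],[0.3,[0,0,0],0],[0.2,[0,0,0],0],[0.2,[0,0,0],0],[0.2,[0,0,-1],0],[0.2,[0,0,-3],0],[0.2,[0,0,-5],0],[0.2,[0,0,-4],0]]'

```text
time: 14.18
tool_pos: [580.9, -107.2, 152.6]
eef_rot: [0.025, 3.139, -0.001]
ft_force: [0.7, 0.0, 0.7]
finger_gap: 0.399
gripper_force: 0.0
```

send_rows --targets '[[-0.2,[0,2.8,0],-0.6],[-0.2,[0,2.8,0],0],[-0.2,[0,3,0],0],[-0.2,[0,0,0],0],[-0.2,[0,0,0],0],[-0.2,[0,0,0],0]]'

```text
time: 14.92
tool_pos: [581.2, -22.1, 150.0]
eef_rot: [0.011, 3.141, -0.0]
ft_force: [-0.6, 0.3, 0.2]
finger_gap: 0.597
gripper_force: 0.0
```

```bash
python3 - <<'E'
from h import *
o,_=st();look("7")
for n in("scene","side"):
    s=dict(np.load(n+"7.npz"));X=cloud(s);dy=2.4 if n=="scene" else -1.5
    for c in((579,-107.4),(580.4,-55.4),(582.3,12.6),(583.8,64.6)):
        P=X[(X[...,2]>44)&(X[...,2]<60)&(np.hypot(X[...,0]-c[0],X[...,1]+dy-c[1])<17)]
        if len(P)>5:q=np.percentile(P,[2,98],axis=0);print(n,c,len(P),q.mean(0).round(1),q[1,2].round(1))
a=cv2.imread("pics/side7.png")[190:310,250:410];b=cv2.imread("pics/wrist7.png")
cv2.imwrite("pics/c7.png",np.hstack([cv2.resize(a,(320,400),interpolation=3)if 0 else cv2.resize(a,(400,300)),cv2.resize(b,(400,300))]))
E
```

```text
t 14.93 tcp [581.2 -22.1 150. ] toolx [-1.     0.007 -0.   ] tooly [ 0.007  1.    -0.   ] z [ 0. -0. -1.] F [-0.6  0.3  0.2] gap 0.597 gf 0.0 q [-0.04  0.45  0.08  1.21 -0.   -0.03]
wrist 8963 blue [array([581.53, -21.2 ]), array([237.14,  65.08]), np.float64(88.32)] [[547.7, -138.0], [615.1, 95.9]] edges [[0.0283, 549.9178], [0.0288, 614.2118]]
  handle 1737 [array([581.03, -21.39]), array([12.24, 61.59]), np.float64(88.96)] 100.9
scene 874 blue [array([579.62, -24.09]), array([237.6 ,  67.32]), np.float64(88.83)] [[545.9, -140.6], [611.8, 92.9]] edges [[0.0325, 549.0691], [-0.0507, 600.2955]]
  handle 125 [array([581.27, -23.91]), array([63.29, 14.22]), np.float64(1.97)] 98.5
side 747 blue [array([580.74, -19.61]), array([237.74,  65.43]), np.float64(88.34)] [[547.9, -135.3], [614.2, 97.7]] edges [[0.0267, 549.9972], [0.1036, 603.1873]]
  handle 120 [array([580.17, -18.02]), array([12.62, 60.62]), np.float64(88.06)] 98.0
scene (579, -107.4) 74 [ 579.8 -109.8   49. ] 53.1
scene (580.4, -55.4) 70 [578.9 -57.8  49.3] 53.4
scene (582.3, 12.6) 26 [580.6  10.5  49. ] 53.5
scene (583.8, 64.6) 58 [582.9  61.9  48.8] 53.2
side (579, -107.4) 42 [ 577.5 -105.    48.7] 52.7
side (580.4, -55.4) 37 [582.6 -51.3  48.6] 52.9
side (582.3, 12.6) 64 [581.9  15.9  48.7] 53.0
side (583.8, 64.6) 73 [582.9  67.3  48.6] 52.7
```

View pics/c7.png

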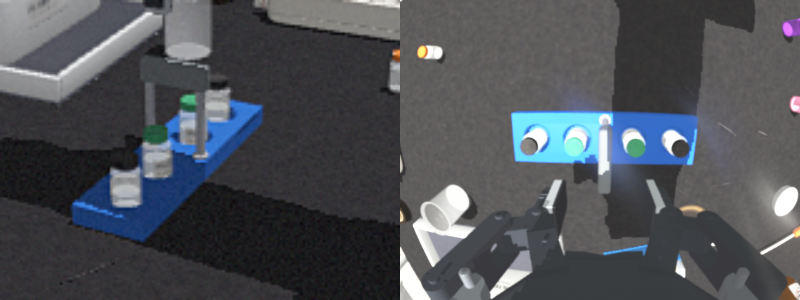

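All four vials stand with tops at ~53 mm in both cameras (side crop shows them in their wells). Next I align to the handle (+1.2°), go down and grip.

send_rows --targets '[[-0.2,[0,0.06,0],1.2],[-0.2,[0,0,2.5],0],[-0.2,[0,0,2.5],0],[-0.2,[0,0,1.7],0],[-0.2,[0,0,1],0],[-0.2,[0,0,0],0],[-0.2,[0,0,0],0]]' --grip_force 60

```text
time: 15.95
tool_pos: [581.8, -20.6, 73.6]
eef_rot: [0.042, 3.14, -0.0]
ft_force: [-0.1, -0.1, -0.1]
finger_gap: 0.599
gripper_force: 0.0
```

send_rows --targets '[[0.2,[0,0,0],0],[0.4,[0,0,0],0],[0.6,[0,0,0],0],[0.8,[0,0,0],0],[1,[0,0,0],0],[1,[0,0,0],0],[1,[0,0,0],0],[1,[0,0,0],0]]'

```text
time: 16.95
tool_pos: [581.5, -20.6, 73.2]
eef_rot: [0.042, 3.14, -0.0]
ft_force: [-1.1, -1.3, 4.6]
finger_gap: 0.131
gripper_force: 59.4
```

send_rows --targets '[[1,[0,0,-0.3],0],[1,[0,0,-0.6],0],[1,[0,0,-0.9],0],[1,[0,0,-1.2],0],[1,[0,0,-1.2],0],[1,[0,0,-1.2],0],[1,[0,0,-1.2],0],[1,[0,0,-1.2],0]]'

```text
time: 17.95
tool_pos: [581.2, -20.5, 151.8]
eef_rot: [0.041, 3.141, 0.0]
ft_force: [0.2, -0.0, -4.6]
finger_gap: 0.124
gripper_force: 58.4
```

send_rows --targets '[[1,[0,0,-1.2],0],[1,[0,0,-0.8],0],[1,[0,0,-0.5],0],[1,[0,0,-0.2],0],[1,[0,0,0],0],[1,[0,0,0],0],[1,[0,0,0],0],[1,[0,0,0],0]]'

```text
time: 18.95
tool_pos: [581.1, -20.6, 177.6]
eef_rot: [-0.042, -3.141, 0.0]
ft_force: [-0.6, 0.8, -3.9]
finger_gap: 0.127
gripper_force: 58.4
```

```bash
python3 - <<'E'
from h import *
o,_=st()
for n in("scene","side"):
    s=ctrl.snapshot(n);np.savez(n+"8.npz",**s);cv2.imwrite(f"pics/{n}8.png",s["frame"][...,::-1]);X=cloud(s);f=s["frame"].astype(int)
    k=(f[...,2]>f[...,0]+50)&(f[...,2]>f[...,1]+30)&(X[...,2]>100)&(X[...,2]<135)&(abs(X[...,0]-581)<50)&(abs(X[...,1]+22)<150)
    P=X[k]
    T=P[P[:,2]>np.median(P[:,2])-6] ;A=np.c_[T[:,:2]-T[:,:2].mean(0),np.ones(len(T))];print(n,len(T),"plane",np.linalg.lstsq(A,T[:,2],rcond=None)[0].round(3),P[:,2].min(),P[:,2].max())
a=cv2.imread("pics/side8.png")[130:330,250:450];b=cv2.imread("pics/scene8.png")[180:340,260:420]
cv2.imwrite("pics/c8.png",np.hstack([cv2.resize(a,(400,400)),cv2.resize(b,(400,400))]))
E
```

```text
t 18.95 tcp [581.1 -20.6 177.6] toolx [-1.     0.027  0.   ] tooly [ 0.027  1.    -0.   ] z [-0. -0. -1.] F [-0.6  0.8 -3.9] gap 0.127 gf 58.4 q [-0.04  0.43  0.13  1.27 -0.   -0.01]
scene 1319 plane [1.90000e-02 2.00000e-03 1.18786e+02] 102.15160872479608 134.2894380620731
side 925 plane [ 2.50000e-02 -6.00000e-03  1.18902e+02] 102.19958320304536 133.35184137913018
```

View pics/c8.png

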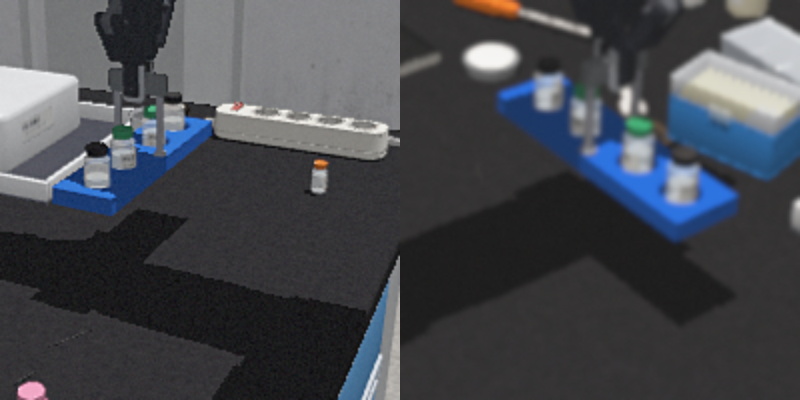

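The carrier hangs level about 10.3 cm up, with all four vials standing in their wells. Handing in.

```bash
python3 -c "
from rig import ctrl
print(ctrl.hand_in())"
```

```text
the job is handed in; nothing more can be done
None
```

I stood both black-capped vials in the end wells, lifted the carrier about 10 cm by its handle, and handed the job in at about 19 s with it held level and all four vials standing; the judge's verdict was not shown.

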